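# Shut the drying cabinet's roof vent with the hook pole

## Task

The drying cabinet's roof vent stands open and its flap is hot, so work it with the hook pole only: put the hook through the ring eye on the flap and, keeping it in the eye, pull the flap fully shut without slamming it. Then unhook the pole, lay it back down on the cardboard sheet (set down, not dropped) with its handle on the sheet, let go, and leave everything else on the bench where it is.

Things in the scene. Friction and masses are not known exactly. Their poses are not given: they have to be found in the camera images.
- cabinet: Stainless drying cabinet, fixed: 400 wide (y), 280 deep (x), roof at 185 mm. Origin at the centre of its underside, z up; its front (glazed door with a handle 27 mm proud at 160 mm height, dial) faces its own -x, towards the robot. A rectangular vent collar, 25 mm high, 200 wide, stands on the roof from 30 to 135 mm in front of the centre and carries the flap.
- flap (a joint): Hinge of the vent flap, rad: 0 = shut (flap lies level on the collar), positive = open (free front edge lifted), stop at 1.4. Starts between 0.75 and 1.15. The hinge is stiff: the flap stays at whatever angle it is left; moving it takes about 1 to 3 N at the eye.
- flap_hinge (a point): Middle of the flap's hinge line, on the flap. The hinge line runs along the cabinet's y; it is 30 mm in front of the cabinet's centre and 213 mm above the bench. The flap is a steel sheet 4 mm thick, 212 wide, reaching 105 mm from the hinge.
- flap_eye (a point): Centre of the ring eye on the middle of the flap's free edge, 129 mm from the hinge line: at angle q it is 129*cos(q) in front of (cabinet -x) and 129*sin(q) above the hinge. Its hole runs along the cabinet's y (this point's y too) and can be entered from either side: hole 31 mm, outside 45, bar 7 thick. Flap shut, the eye stands 19 mm out from the cabinet's front face.
- pole: Loose hook pole, about 130 g, lying flat. Origin: centre of the underside of its wooden handle; x towards the hook, z up. Handle 130 (x) by 22 (y) by 24 high; then a straight 6 mm steel rod, 12 mm above the underside, to x = 215, where it bends into a straight 6 mm hook finger 46 long, level, towards +y and slightly back: from (215, 0) to (205, 45) mm. Balances at about x = 40.
- pole_grip (a point): On the pole's handle axis near its balance point: 40 mm along x from the pole's origin, 12 mm above the underside of the handle. Good place to grip across the 22 mm width.
- pole_hook (a point): Middle of the pole's hook finger: pole frame (210, 22.5, 12) mm.
- sheet: Flat cardboard sheet fixed on the bench to the robot's right, 200 (x) by 380 (y) by 4 mm thick; origin at the centre of its underside. The pole and the spatula start lying on it.
- spatula: Loose spatula, 200 mm long, lying along the sheet's short side near its right-hand end. Leave alone.
- jug: Glass jug with handle, 110 mm across, 125 high, standing left of the middle. Leave alone.
- mould: Blue six-cell soap mould, 165 by 225 by 38 mm, lying in front of the cabinet. Leave alone.
- bottle: Amber bottle, 72 mm across, 175 high, left of the cabinet. Leave alone.
- tin: Aluminium tin, 74 mm across, 46 high, standing on the cabinet's roof to the left of the vent. Leave alone.
- bag: Standing kraft-paper bag, packed firm, 75 by 125 by 197 mm, left of the cabinet. Leave alone.
- soap: White bar of soap, 85 by 60 by 26 mm, on a grey stone board at the far left. Leave alone.

How it is judged:
By the outcome, as a careful person would: the job done as asked, in the order asked, and still so for the second after the job is handed in, with the robot touching nothing.
It also fails if it takes over 58 s, if anything falls off the work surface, if the arm or the gripper's body presses on something with over 40 N, if the wrist force passes 120 N, or if a joint passes its speed limit or range.

## Robot

A 6-joint arm with a two-finger parallel gripper is mounted at the origin on the work surface. World frame = base frame: x ahead of the robot, y to its left, z up, the work surface at z = 0. Lengths are in m, angles in degrees, forces in N, time in s.
With the tool pointing down it reaches from about 0.35 to 0.875 m from the base axis. Payload 4.2 kg.
Tool frame: the origin (TCP) lies between the finger pads; the fingertips stand 17 mm ahead of it and the grasp point (between the pads) lies 2 mm behind it; z points along the fingers, y is the line along which they close (so a half turn about z gives the same grasp; the last joint's range is limited). The gripper opens to 87 mm and grips with 3 to 60 N. Pads are 19 mm wide; open, the fingers measure 117 mm over their backs; the gripper's body (75 mm by 190 mm) begins 51 mm behind the grasp point.
Start: joints at [91.192, 22.042, 0.453, 0, -68.411, -14.817], TCP at [0.147, 0.607, 0.24] pointing down, gripper open.
Joint ranges: [-179.83, 179.83], [-69.29, 118.12], [-61.27, 80.66], [-181.25, 117.63], [-171.15, -9.14], [-177.46, 177.46]. Speed limits (degrees/s): [159.86, 159.86, 180, 180, 180, 180].

## Interface

Orientations are given as a 3x3 rotation matrix whose columns are the frame's x, y, z axes.
In Python, from station import r gives the robot as it stands.
- The arm moves only by the tool servo_tool, never from a script. Its argument "targets" is a list of rows, each a list of 5 numbers: the shift along the world's x, y, z in units of 30 mm (1.0 is 30 mm), then the turn about the world's z in rad, then the finger opening in mm, from 0 to 87. In form: [[x, y, z, turn, gripper], ...]. A call has exactly 5 rows; each row is the pose to reach, as a shift and turn from the pose commanded when the call began; what a row does not reach only later rows make up. A row lasts 1/12 s, in which the tool goes at most 41.7 mm and 7.16 degrees, less where a joint would pass 70% of its speed; a pose out of reach is approached as far as the arm can. A call with a gripper value outside its range is refused whole. The fingers move at their own pace and stop on an object; the grip force is fixed at half the most. Time passes only in rows, so rows that repeat a pose let the fingers close, or fill a call up. It gives the time, the measured TCP pose, the force, the opening and the grip force at its end, in the units of the state.
- r.sense(): the state, without advancing time (a new reading comes with each control period).
- r.capture(name): name is "scene" or "top" or "wrist"; returns a dict with "pixels" (480x640x3 uint8, red, green, blue), "fx", "fy", "cx", "cy" (pixels), "world_from_camera" (4x4, takes a point from camera to world coordinates). Camera axes: x right, y down, z forward; pixel columns grow to the right and rows downward; lengths in m; the calibration is good to about 2 mm. A picture is of the moment at which its call begins. There is no depth.
- r.finish_job(): hands the job in; it is judged then, once.
The state is a dict: "time_s": time; "joints": joint angles; "joint_velocities": joint speeds; "effort": joint torques, N m; "tcp_pos": TCP position; "ee_rot": TCP orientation; "wrist_force": force on the tool from outside, world axes, zero at the start; "moment": the same for the moment, N m; "gripper_width": opening from 0.0 (shut) to 1.0 (fully open); "gripper_force": force on a finger pad.
Only numpy, scipy, OpenCV 4.12 (cv2) and the standard library are available. Lean on these libraries where they do the work, as an engineer would, in place of code of your own. Each camera call takes 0.05 s, during which the arm holds its last target. There are 200 camera calls.

## Working session

There is one attempt and no reset: what is moved stays moved. The work goes in short steps, Python scripts to look and compute and a tool call to move; the robot and the scene stay as the last step left them, time stands still between calls to the robot, and variables do not carry over. Pictures are saved under pics/ and viewed, at most 10 in all, crops included, and the job is handed in when it is done.

Besides the shell and the picture viewer there is one more tool, called after "Request:" as name(argument=value, ...) on one line, values as JSON. servo_tool: Moves the arm, as the interface text tells. Its arguments: {"type":"object","properties":{"targets":{"type":"array","items":{"type":"array","items":{"type":"number"}}}},"required":["targets"]}

```bash
mkdir -p pics
python3 - <<'E'
from station import r
import cv2,pickle
d={}
for n in ["scene","top"]:
    c=r.capture(n);d[n]=c
    cv2.imwrite(f"pics/{n}0.png",c["pixels"][:,:,::-1])
    print(n,c["fx"],c["cx"],c["cy"],c["world_from_camera"].round(3).tolist() if hasattr(c["world_from_camera"],'round') else c["world_from_camera"])
pickle.dump(d,open("c0.pkl","wb"))
print(r.sense())
E
```

```text
scene 529.718874366196 327.6460911599828 232.71643710234187 [[-0.909, 0.293, -0.296, 0.968], [0.416, 0.621, -0.664, 0.906], [-0.011, -0.727, -0.686, 1.01], [0.0, 0.0, 0.0, 1.0]]
top 453.1988957000668 321.98533745575503 243.19317956480887 [[-0.016, -0.998, 0.058, 0.509], [-1.0, 0.015, -0.024, 0.074], [0.023, -0.059, -0.998, 1.49], [0.0, 0.0, 0.0, 1.0]]
{'time_s': 0.1, 'joints': array([ 9.11917631e+01,  2.20872257e+01,  3.88121728e-01, -2.29354238e-02,
       -6.84115874e+01, -1.48161598e+01]), 'joint_velocities': array([-0.11647704, -0.07251492,  0.19763197,  0.08951915, -0.0865807 ,
        0.02518429]), 'effort': array([-1.82838148e-04, -3.91693139e+01,  1.87933320e+01,  4.23192054e+00,
        1.34021803e-02, -7.74382261e-05]), 'tcp_pos': array([0.1471007 , 0.60693087, 0.23856947]), 'ee_rot': array([[ 9.71826022e-01, -2.35699116e-01, -3.31956572e-04],
       [-2.35699311e-01, -9.71824096e-01, -1.93922316e-03],
       [ 1.34469790e-04,  1.96282947e-03, -9.99998065e-01]]), 'wrist_force': array([ 0.21321027,  0.35918224, -0.72859442]), 'moment': array([-0.05492816, -0.04550496, -0.04569398]), 'gripper_force': 0.0, 'gripper_width': 0.9965493233662477}
```

View pics/scene0.png

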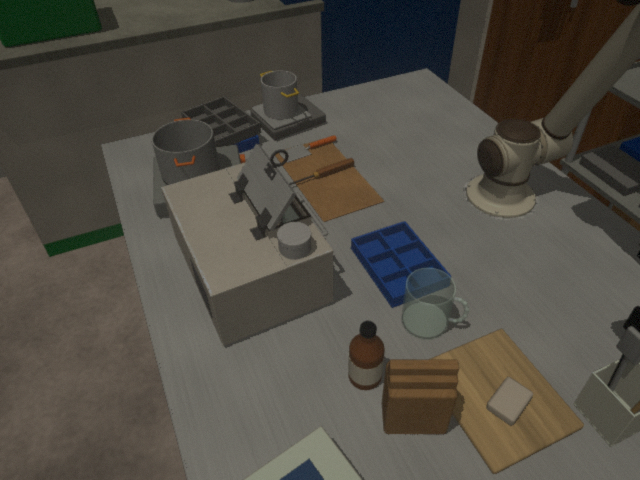

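View pics/top0.png

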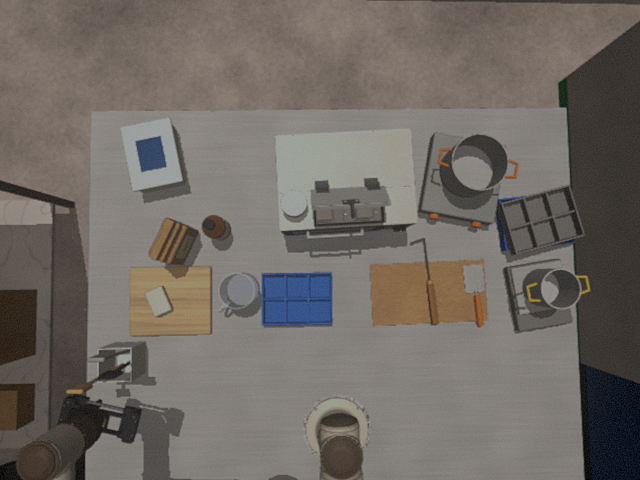

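The scene view shows the open flap with its ring eye near (279,157). In the top view the pole runs from its handle (433,302) to the hook at about (415,241), and the finger points left (+y). Next I'll enlarge the parts that matter.

Run:
```python
import cv2,pickle,numpy as np
d=pickle.load(open("c0.pkl","rb"))
t=d["top"]["pixels"][:,:,::-1];s=d["scene"]["pixels"][:,:,::-1]
def crop(im,x,y,w,h,k):
    o=cv2.convertScaleAbs(cv2.resize(im[y:y+h,x:x+w],None,fx=k,fy=k,interpolation=cv2.INTER_CUBIC),alpha=1.5)
    for i in range(x-x%10+10,x+w,10): cv2.line(o,((i-x)*k,0),((i-x)*k,4 if i%50 else 12),(0,255,255),1)
    for i in range(y-y%10+10,y+h,10): cv2.line(o,(0,(i-y)*k),(4 if i%50 else 12,(i-y)*k),(0,255,255),1)
    return o
a=crop(t,365,230,130,100,3*2)[:, :]   # 780x600
cv2.imwrite("pics/a.png",a)
b=crop(t,270,170,160,74,5)[:, :800]    # 800x370
c=crop(s,225,135,160,46,5)
cv2.imwrite("pics/b.png",np.vstack([b,c]))
print(b.shape,c.shape)
```

```text
(370, 800, 3) (230, 800, 3)
```

View pics/a.png

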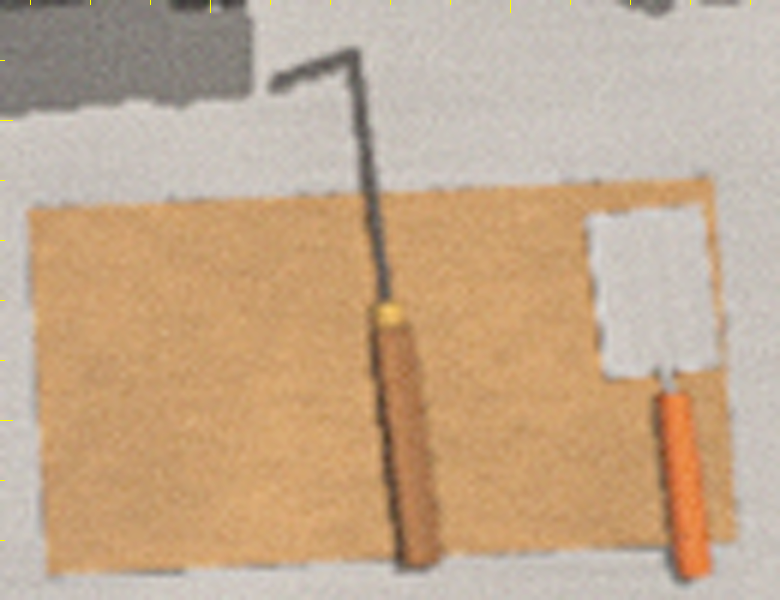

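View pics/b.png

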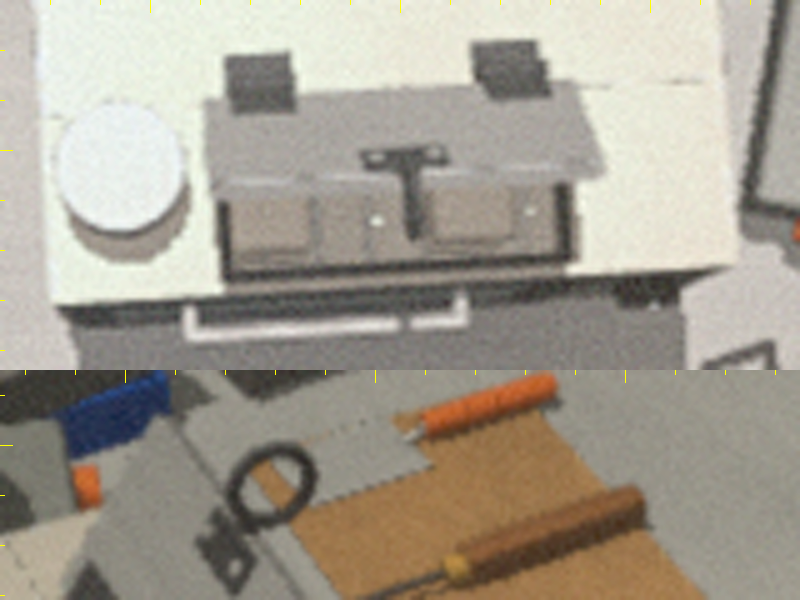

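The pole corner is at top-view pixel (423.8,239.2), the finger tip at (410.5,244.7) and the handle rear at (434.8,323.7). The ring eye centre is at about (352.3,211) in the top view and (279.4,158) in the scene view. The roof's front corners are at (280.4,231) and (417.4,223).

```bash
cat > h.py <<'E'
import numpy as np
def ray(c,u,v):
    W=np.array(c["world_from_camera"]);d=W[:3,:3]@[(u-c["cx"])/c["fx"],(v-c["cy"])/c["fy"],1]
    return W[:3,3],d/np.linalg.norm(d)
def plane(c,u,v,z):
    o,d=ray(c,u,v);return o+d*(z-o[2])/d[2]
def tri(*l):
    A=0;b=0
    for o,d in l:
        P=np.eye(3)-np.outer(d,d);A=A+P;b=b+P@o
    p=np.linalg.solve(A,b);return p,[np.linalg.norm((np.eye(3)-np.outer(d,d))@(p-o)) for o,d in l]
E
python3 - <<'E'
import pickle,numpy as np
from h import *
np.set_printoptions(precision=4,suppress=True)
d=pickle.load(open("c0.pkl","rb"));t=d["top"];s=d["scene"]
co=plane(t,423.8,239.2,.016);tip=plane(t,410.5,244.7,.016);re=plane(t,434.8,323.7,.02)
print("corner",co,"tip",tip,"rear",re,"len",np.linalg.norm(co-re),np.linalg.norm(tip-co))
u=(co-re)[:2];print("pole yaw",np.degrees(np.arctan2(u[1],u[0])))
u/=np.linalg.norm(u);print("grip48",co[:2]-u*.167,"origin",co[:2]-u*.215)
F=[plane(t,*p,.185) for p in [(280.4,231),(417.4,223),(276,135),(411,130)]];print(np.array(F))
w=(F[0]-F[1]);print("cab width",np.linalg.norm(w),"yaw",np.degrees(np.arctan2(-w[0],w[1])), "side yaw",[np.degrees(np.arctan2(*(F[i+2]-F[i])[[1,0]])) for i in (0,1)])
e,res=tri(ray(t,352.3,211),ray(s,279.4,158));print("eye",e,res,"q",np.degrees(np.arcsin((e[2]-.213)/.129)))
fm=(F[0]+F[1])/2;print("front mid",fm)
for p in [(371,264),(484,260),(487,321),(373,325)]: print("sheet",plane(t,*p,.004))
E
```

```text
corner [ 0.6032 -0.2963  0.016 ] tip [ 0.5858 -0.252   0.016 ] rear [ 0.3285 -0.323   0.02  ] len 0.27605094490615156 0.04760501155633226
pole yaw 5.5511017857855744
grip48 [ 0.437  -0.3125] origin [ 0.3893 -0.3171]
[[ 0.6222  0.1612  0.185 ]
 [ 0.6399 -0.2366  0.185 ]
 [ 0.9037  0.171   0.185 ]
 [ 0.9149 -0.2255  0.185 ]]
cab width 0.3982335584463136 yaw 2.54331049656532 side yaw [np.float64(1.9867735801751774), np.float64(2.301135092518169)]
eye [ 0.6625 -0.0365  0.3133] [np.float64(0.0016738089480763415), np.float64(0.0016738089480762674)] q 51.01049308551281
front mid [ 0.6311 -0.0377  0.185 ]
sheet [ 0.5249 -0.1225  0.004 ]
sheet [ 0.5322 -0.4974  0.004 ]
sheet [ 0.3321 -0.4999  0.004 ]
sheet [ 0.3262 -0.1245  0.004 ]
```

Request:
servo_tool(targets=[[0.9, -0.94, 0.3, 0, 87], [1.8, -1.88, 0.6, 0, 87], [2.7, -2.82, 0.9, 0, 87], [3.6, -3.76, 1.2, 0, 87], [4.5, -4.7, 1.5, 0, 87]])

```text
time_s: 0.52
tcp_pos: [0.2829, 0.4647, 0.2845]
ee_rot: [[0.972, -0.235, -0.0], [-0.235, -0.972, -0.001], [-0.0, 0.001, -1.0]]
wrist_force: [1.6, 1.2, 0.4]
gripper_width: 0.999
gripper_force: 0.0
```

Request:
servo_tool(targets=[[0.8, -1.04, 0, 0, 87], [1.6, -2.08, 0, 0, 87], [2.4, -3.12, 0, 0, 87], [3.2, -4.16, 0, 0, 87], [4, -5.2, 0, 0, 87]])

```text
time_s: 0.93
tcp_pos: [0.4027, 0.3085, 0.2844]
ee_rot: [[0.972, -0.235, -0.0], [-0.235, -0.972, -0.0], [-0.0, 0.0, -1.0]]
wrist_force: [0.8, -0.1, 0.4]
gripper_width: 1.0
gripper_force: 0.0
```

Request:
servo_tool(targets=[[0.4, -1.28, 0, 0, 87], [0.8, -2.56, 0, 0, 87], [1.2, -3.84, 0, 0, 87], [1.6, -5.12, 0, 0, 87], [2, -6.4, 0, 0, 87]])

```text
time_s: 1.35
tcp_pos: [0.462, 0.1164, 0.2844]
ee_rot: [[0.972, -0.235, -0.0], [-0.235, -0.972, 0.0], [-0.0, 0.0, -1.0]]
wrist_force: [0.4, 0.4, -0.3]
gripper_width: 0.999
gripper_force: 0.0
```

Request:
servo_tool(targets=[[0, -1.32, 0, 0.067, 87], [0, -2.64, 0, 0.134, 87], [0, -3.96, 0, 0.2, 87], [0, -5.28, 0, 0.267, 87], [0, -6.6, 0, 0.334, 87]])

```text
time_s: 1.77
tcp_pos: [0.4615, -0.0814, 0.2844]
ee_rot: [[0.995, 0.1, -0.0], [0.1, -0.995, 0.0], [-0.0, -0.0, -1.0]]
wrist_force: [1.9, 0.7, -0.0]
gripper_width: 0.999
gripper_force: 0.0
```

Request:
servo_tool(targets=[[-0.16, -1.18, -0.56, 0, 87], [-0.32, -2.36, -1.12, 0, 87], [-0.48, -3.54, -1.68, 0, 87], [-0.64, -4.72, -2.24, 0, 87], [-0.8, -5.9, -2.8, 0, 87]])

```text
time_s: 2.18
tcp_pos: [0.4373, -0.2582, 0.1996]
ee_rot: [[0.995, 0.096, -0.0], [0.096, -0.995, 0.0], [-0.0, -0.0, -1.0]]
wrist_force: [0.9, 1.0, 1.0]
gripper_width: 1.001
gripper_force: 0.0
```

Request:
servo_tool(targets=[[0, -0.4, -0.8, 0, 87], [0, -0.8, -1.6, 0, 87], [0, -1.2, -2.4, 0, 87], [0, -1.6, -3.0, 0, 87], [0, -1.8, -3.4, 0, 87]])

```text
time_s: 2.6
tcp_pos: [0.4367, -0.3112, 0.0958]
ee_rot: [[0.996, 0.095, -0.004], [0.095, -0.996, 0.002], [-0.004, -0.002, -1.0]]
wrist_force: [0.2, 0.2, 0.3]
gripper_width: 0.999
gripper_force: 0.0
```

Run:
```python
from station import r
import cv2
c=r.capture("wrist");cv2.imwrite("pics/w1.png",c["pixels"][:,:,::-1])
import pickle;pickle.dump(c,open("w1.pkl","wb"))
s=r.sense();print(s["tcp_pos"],s["ee_rot"].round(3).tolist(),s["joints"].round(1))
```

```text
[ 0.43580592 -0.31110134  0.09416446] [[0.996, 0.094, -0.007], [0.094, -0.996, 0.003], [-0.007, -0.004, -1.0]] [-1.820e+01  2.250e+01 -2.270e+01 -1.000e-01 -4.530e+01  1.136e+02]
```

View pics/w1.png

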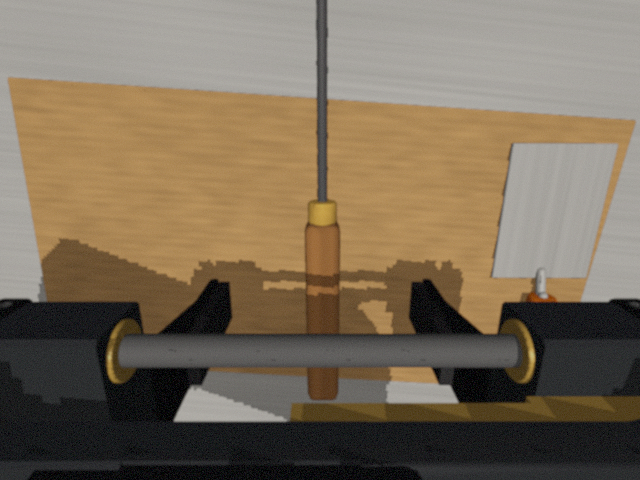

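The wrist view shows the pole upright in the image and centred between the fingers at column 322. The ferrule is at rows 202–222. I'll check where that is along x, then descend.

Run:
```python
import pickle
from h import *
c=pickle.load(open("w1.pkl","rb"))
for p in [(322,202),(322,222),(322,398),(322,20)]: print(plane(c,*p,.016 if p[1]<200 else .026))
```

```text
[ 0.47251749 -0.3089213   0.026     ]
[ 0.4603164  -0.31008994  0.026     ]
[ 0.33194686 -0.32238536  0.026     ]
[ 0.56956325 -0.29965622  0.016     ]
```

Request:
servo_tool(targets=[[0, 0, -0.6, 0, 87], [0, 0, -1.2, 0, 87], [0, 0, -1.6, 0, 87], [0, 0, -1.8, 0, 87], [0, 0, -1.8, 0, 87]])

```text
time_s: 3.07
tcp_pos: [0.4374, -0.3101, 0.0435]
ee_rot: [[0.995, 0.096, -0.003], [0.096, -0.995, 0.001], [-0.003, -0.001, -1.0]]
wrist_force: [-0.0, -0.5, -0.8]
gripper_width: 1.002
gripper_force: 0.0
```

Request:
servo_tool(targets=[[0.13, -0.05, -0.3, 0, 87], [0.13, -0.05, -0.6, 0, 87], [0.13, -0.05, -0.7, 0, 87], [0.13, -0.05, -0.7, 0, 60], [0.13, -0.05, -0.7, 0, 30]])

```text
time_s: 3.48
tcp_pos: [0.4421, -0.3121, 0.0235]
ee_rot: [[0.995, 0.096, -0.0], [0.096, -0.995, 0.0], [-0.0, -0.0, -1.0]]
wrist_force: [-0.1, -0.4, 0.2]
gripper_width: 0.923
gripper_force: 0.0
```

Request:
servo_tool(targets=[[0, 0, 0, 0, 10], [0, 0, 0, 0, 0], [0, 0, 0, 0, 0], [0, 0, 0, 0, 0], [0, 0, 0, 0, 0]])

```text
time_s: 3.9
tcp_pos: [0.4422, -0.3121, 0.0238]
ee_rot: [[0.995, 0.096, 0.0], [0.096, -0.995, -0.0], [0.0, 0.0, -1.0]]
wrist_force: [0.1, 0.3, 0.0]
gripper_width: 0.554
gripper_force: 0.0
```

Request:
servo_tool(targets=[[0, 0, 0, 0, 0], [0, 0, 0, 0, 0], [0, 0, 0, 0, 0], [0, 0, 0, 0, 0], [0, 0, 0, 0, 0]])

```text
time_s: 4.32
tcp_pos: [0.4421, -0.3121, 0.0235]
ee_rot: [[0.995, 0.096, -0.0], [0.096, -0.995, 0.0], [-0.0, -0.0, -1.0]]
wrist_force: [0.5, 0.5, 0.4]
gripper_width: 0.249
gripper_force: 30.0
```

Request:
servo_tool(targets=[[0, 0, 0.4, 0, 0], [0, 0, 1.3, 0, 0], [0, 0, 2.4, 0, 0], [0, 0, 3.6, 0, 0], [0, 0, 4.8, 0, 0]])

```text
time_s: 4.73
tcp_pos: [0.4413, -0.3118, 0.1685]
ee_rot: [[0.995, 0.096, -0.002], [0.096, -0.995, 0.001], [-0.002, -0.001, -1.0]]
wrist_force: [0.8, -0.5, -0.9]
gripper_width: 0.249
gripper_force: 30.0
```

Request:
servo_tool(targets=[[0, 0, 1.2, 0, 0], [0, 0, 2.4, 0, 0], [0, 0, 3.6, 0, 0], [0, 0, 4.6, 0, 0], [0, 0, 5.1, 0, 0]])

```text
time_s: 5.15
tcp_pos: [0.4429, -0.3127, 0.3252]
ee_rot: [[0.995, 0.096, 0.006], [0.096, -0.995, -0.003], [0.006, 0.004, -1.0]]
wrist_force: [0.2, 0.5, -0.6]
gripper_width: 0.251
gripper_force: 30.0
```

Request:
servo_tool(targets=[[0.1, 0.6, 0, -0.01, 0], [0.3, 1.7, 0, -0.025, 0], [0.5, 2.9, 0, -0.04, 0], [0.7, 4.1, 0, -0.057, 0], [0.8, 5.0, 0, -0.057, 0]])

```text
time_s: 5.57
tcp_pos: [0.4658, -0.1599, 0.3201]
ee_rot: [[0.999, 0.039, -0.001], [0.039, -0.999, 0.001], [-0.001, -0.001, -1.0]]
wrist_force: [0.8, 0.0, -1.3]
gripper_width: 0.249
gripper_force: 30.0
```

Request:
servo_tool(targets=[[0.1, 0.5, 0, 0, 0], [0.13, 0.88, 0, 0, 0], [0.13, 0.88, 0, 0, 0], [0.13, 0.88, 0, 0, 0], [0.13, 0.88, 0, 0, 0]])

```text
time_s: 5.98
tcp_pos: [0.4698, -0.1362, 0.3204]
ee_rot: [[0.999, 0.039, -0.001], [0.039, -0.999, -0.0], [-0.001, 0.0, -1.0]]
wrist_force: [-0.5, -0.3, -1.7]
gripper_width: 0.252
gripper_force: 30.0
```

```bash
cat > look.py <<'E'
import sys,cv2,pickle,numpy as np
from station import r
def crop(im,x,y,w,h,k):
    o=cv2.convertScaleAbs(cv2.resize(im[y:y+h,x:x+w],None,fx=k,fy=k,interpolation=cv2.INTER_CUBIC),alpha=1.5)
    for i in range(x-x%10+10,x+w,10): cv2.line(o,((i-x)*k,0),((i-x)*k,4 if i%50 else 12),(0,255,255),1)
    for i in range(y-y%10+10,y+h,10): cv2.line(o,(0,(i-y)*k),(4 if i%50 else 12,(i-y)*k),(0,255,255),1)
    return o
def look(name,T,S):
    d={n:r.capture(n) for n in("top","scene")};pickle.dump(d,open(name+".pkl","wb"))
    im={n:d[n]["pixels"][:,:,::-1] for n in d}
    cv2.imwrite(f"pics/{name}.png",np.vstack([crop(im["top"],*T),crop(im["scene"],*S)]))
    s=r.sense();print(s["tcp_pos"],s["wrist_force"],s["moment"],s["time_s"])
E
python3 - <<'E'
from look import look
look("l1",(320,180,160,60,5),(245,130,160,60,5))
E
```

```text
[ 0.46981087 -0.13649281  0.32037274] [-0.74891672 -0.91689512 -1.89998085] [-0.03300776  0.0401628  -0.08206205] 6.0833
```

View pics/l1.png

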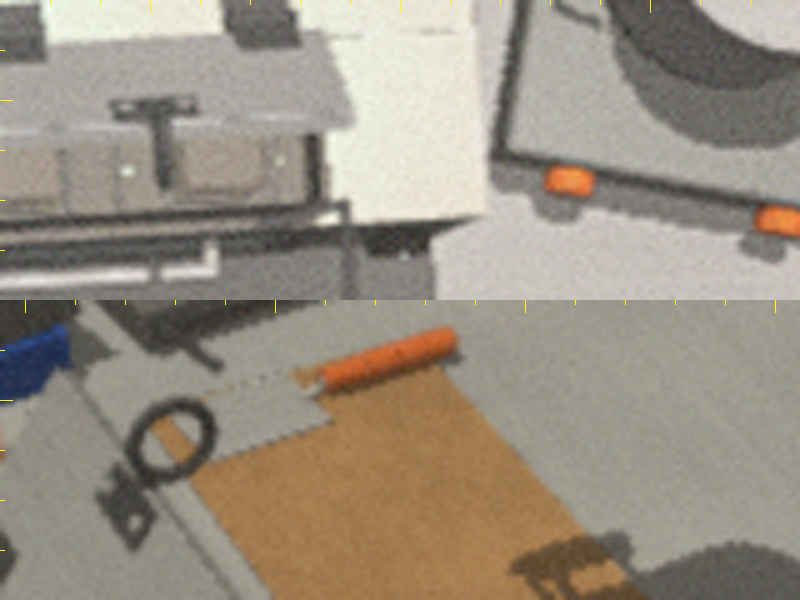

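The top view shows the pole corner at about (389.4,221). In the scene view the finger tip is at about (289,143.6) and the ring at (279.5,158). I'll compare these with the predicted positions.

```bash
cat >> h.py <<'E'
def proj(c,p):
    W=np.linalg.inv(np.array(c["world_from_camera"]));q=W[:3,:3]@np.array(p)+W[:3,3]
    return (c["fx"]*q[0]/q[2]+c["cx"],c["fy"]*q[1]/q[2]+c["cy"])
E
python3 - <<'E'
import pickle
from h import *
np.set_printoptions(precision=4,suppress=True)
d=pickle.load(open("l1.pkl","rb"));t,s=d["top"],d["scene"]
T=np.array([.4698,-.1364,.3204]);a=np.radians(2.25);R=np.array([[np.cos(a),-np.sin(a),0],[np.sin(a),np.cos(a),0],[0,0,1]])
for n,p in dict(corner=(215,0),tip=(205,45)).items():
    w=T+R@[(p[0]-46)/1e3,p[1]/1e3,-.0075];print(n,w,"top",np.array(proj(t,w)),"scene",np.array(proj(s,w)))
print("corner meas at z .313",plane(t,389.4,221,.313),"at .30",plane(t,389.4,221,.30))
# tip: scene ray at y-x intersections for several z
for z in (.30,.306,.313,.32): print(z,plane(s,289,143.6,z))
e,res=tri(ray(t,352.3,210.8),ray(s,279.5,158));print(e,res)
E
```

```text
corner [ 0.6387 -0.1298  0.3129] top [388.2623 219.0042] scene [275.5565 135.0918]
tip [ 0.6269 -0.0852  0.3129] top [371.405  223.7074] scene [286.9699 143.3992]
corner meas at z .313 [ 0.6334 -0.1326  0.313 ] at .30 [ 0.6347 -0.1349  0.3   ]
0.3 [ 0.6165 -0.1007  0.3   ]
0.306 [ 0.6195 -0.0922  0.306 ]
0.313 [ 0.623  -0.0822  0.313 ]
0.32 [ 0.6264 -0.0723  0.32  ]
[ 0.6627 -0.0363  0.3135] [np.float64(0.0013227522340272966), np.float64(0.0013227522340272435)]
```

Request:
servo_tool(targets=[[0.3, 0, 0, 0, 0], [0.7, 0, 0, 0, 0], [1.05, 0, 0, 0, 0], [1.16, 0, 0, 0, 0], [1.16, 0, 0, 0, 0]])

```text
time_s: 6.5
tcp_pos: [0.5061, -0.1358, 0.3197]
ee_rot: [[0.999, 0.039, -0.001], [0.039, -0.999, -0.0], [-0.001, -0.0, -1.0]]
wrist_force: [-0.3, 0.7, -2.2]
gripper_width: 0.249
gripper_force: 30.0
```

Request:
servo_tool(targets=[[0, 0.25, 0, 0, 0], [0, 0.6, 0, 0, 0], [0, 0.95, 0, 0, 0], [0, 1.25, 0, 0, 0], [0, 1.4, 0, 0, 0]])

```text
time_s: 6.92
tcp_pos: [0.5045, -0.0921, 0.3209]
ee_rot: [[0.999, 0.041, 0.001], [0.041, -0.999, 0.0], [0.001, -0.0, -1.0]]
wrist_force: [-0.8, 0.2, -1.7]
gripper_width: 0.253
gripper_force: 30.0
```

Request:
servo_tool(targets=[[0, 0.2, 0, 0, 0], [0, 0.45, 0, 0, 0], [0, 0.7, 0, 0, 0], [0, 0.9, 0, 0, 0], [0, 1.0, 0, 0, 0]])

```text
time_s: 7.33
tcp_pos: [0.5048, -0.0629, 0.3206]
ee_rot: [[0.999, 0.04, 0.0], [0.04, -0.999, 0.0], [0.0, -0.0, -1.0]]
wrist_force: [0.6, 0.2, -1.4]
gripper_width: 0.249
gripper_force: 30.0
```

Run:
```python
from look import look
look("l2",(310,180,160,60,5),(245,130,100,37,8))
```

```text
[ 0.50482745 -0.06321338  0.32055376] [ 0.15211576  0.30334729 -0.87589308] [0.01438544 0.01864476 0.04034841] 7.4333
```

View pics/l2.png

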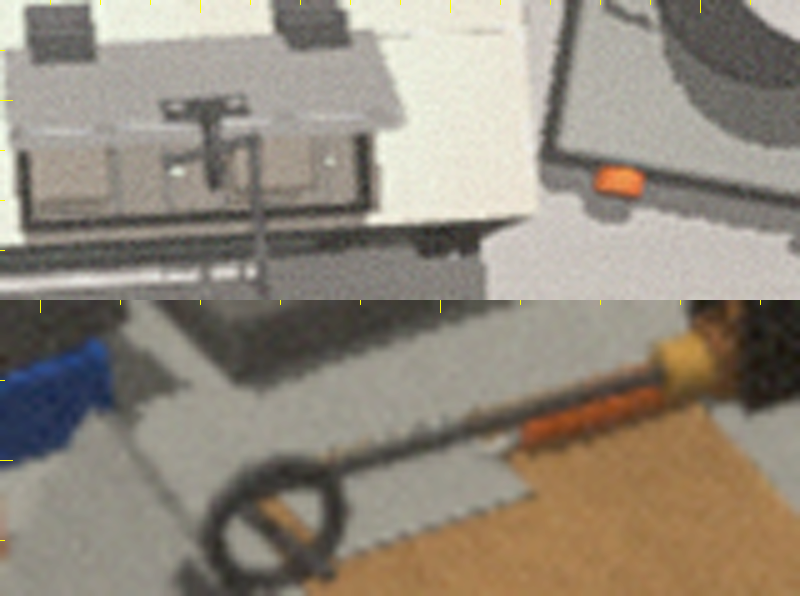

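The finger is through the ring: in the top view it crosses the ring plane at its middle, from (361,208) to (344,212). In the scene view it is visible inside the hole. Now I start the pull along the arc.

Request:
servo_tool(targets=[[-0.15, 0, -0.1, 0, 0], [-0.3, 0, -0.24, 0, 0], [-0.41, -0.01, -0.35, 0, 0], [-0.52, -0.02, -0.46, 0, 0], [-0.62, -0.02, -0.57, 0, 0]])

```text
time_s: 7.85
tcp_pos: [0.4861, -0.0644, 0.3034]
ee_rot: [[0.999, 0.039, 0.001], [0.039, -0.999, 0.0], [0.001, -0.0, -1.0]]
wrist_force: [0.9, 0.7, 0.2]
gripper_width: 0.249
gripper_force: 30.0
```

Request:
servo_tool(targets=[[-0.1, 0, -0.13, 0, 0], [-0.2, 0, -0.26, 0, 0], [-0.29, -0.01, -0.39, 0, 0], [-0.38, -0.01, -0.53, 0, 0], [-0.47, -0.01, -0.67, 0, 0]])

```text
time_s: 8.27
tcp_pos: [0.4719, -0.0647, 0.2829]
ee_rot: [[0.999, 0.039, 0.0], [0.039, -0.999, -0.0], [0.0, 0.0, -1.0]]
wrist_force: [1.0, -0.7, 0.7]
gripper_width: 0.248
gripper_force: 30.0
```

Run:
```python
from look import look
look("l3",(310,180,160,60,5),(245,130,100,37,8))
```

```text
[ 0.47085466 -0.06468012  0.28234681] [ 1.03586105 -0.48487428 -0.93648822] [-0.06363122 -0.06028848 -0.01178336] 8.3667
```

View pics/l3.png

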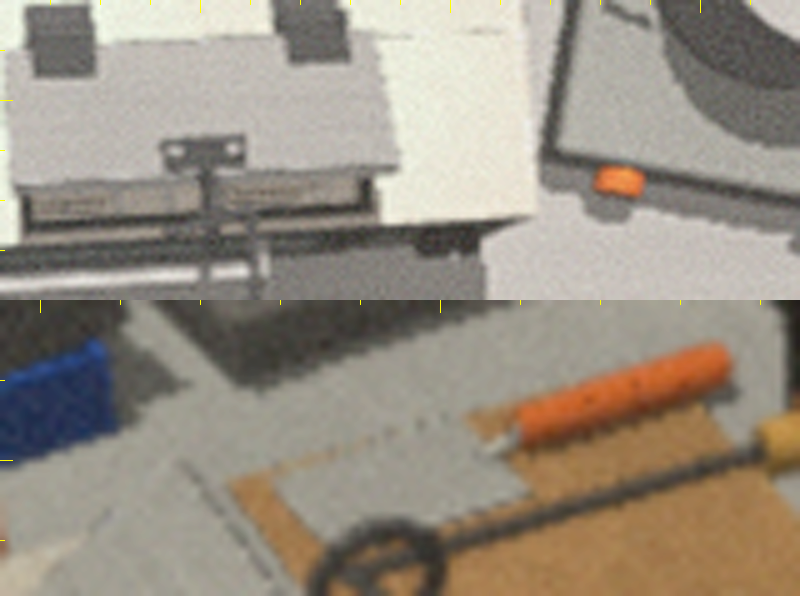

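The flap is following: the ring's top-view position has moved forward and the finger is still through it. I'll continue along the arc and slow down near the end.

Request:
servo_tool(targets=[[-0.07, 0, -0.14, 0, 0], [-0.13, 0, -0.28, 0, 0], [-0.2, -0.01, -0.41, 0, 0], [-0.26, -0.01, -0.55, 0, 0], [-0.31, -0.01, -0.69, 0, 0]])

```text
time_s: 8.78
tcp_pos: [0.4627, -0.0649, 0.2622]
ee_rot: [[0.999, 0.039, 0.0], [0.039, -0.999, 0.0], [0.0, -0.0, -1.0]]
wrist_force: [1.3, 0.4, -0.5]
gripper_width: 0.253
gripper_force: 30.0
```

Request:
servo_tool(targets=[[-0.05, 0, -0.15, 0, 0], [-0.1, 0, -0.3, 0, 0], [-0.14, 0, -0.44, 0, 0], [-0.17, 0, -0.59, 0, 0], [-0.19, 0, -0.73, 0, 0]])

```text
time_s: 9.2
tcp_pos: [0.4568, -0.0649, 0.2402]
ee_rot: [[0.999, 0.039, -0.0], [0.039, -0.999, -0.0], [-0.0, 0.0, -1.0]]
wrist_force: [1.6, 0.3, -0.4]
gripper_width: 0.248
gripper_force: 30.0
```

Request:
servo_tool(targets=[[-0.02, 0, -0.13, 0, 0], [-0.03, 0, -0.24, 0, 0], [-0.04, 0, -0.34, 0, 0], [-0.05, 0, -0.43, 0, 0], [-0.05, 0, -0.52, 0, 0]])

```text
time_s: 9.62
tcp_pos: [0.4556, -0.0649, 0.2249]
ee_rot: [[0.999, 0.039, -0.0], [0.039, -0.999, -0.0], [-0.0, 0.0, -1.0]]
wrist_force: [0.9, -0.3, -1.6]
gripper_width: 0.254
gripper_force: 30.0
```

Run:
```python
from look import look
look("l4",(310,180,160,60,5),(245,145,100,60,5))
```

```text
Traceback (most recent call last):
  File "look.py", line 11, in look
    cv2.imwrite(f"pics/{name}.png",np.vstack([crop(im["top"],*T),crop(im["scene"],*S)]))
                                   ~~~~~~~~~^^^^^^^^^^^^^^^^^^^^^^^^^^^^^^^^^^^^^^^^^^^
ValueError: all the input array dimensions except for the concatenation axis must match exactly, but along dimension 1, the array at index 0 has size 800 and the array at index 1 has size 500
```

Request:
servo_tool(targets=[[0, 0, -0.08, 0, 0], [0, 0, -0.16, 0, 0], [0, 0, -0.24, 0, 0], [0, 0, -0.31, 0, 0], [0, 0, -0.38, 0, 0]])

```text
time_s: 10.13
tcp_pos: [0.4557, -0.0649, 0.2135]
ee_rot: [[0.999, 0.039, 0.0], [0.039, -0.999, -0.0], [0.0, 0.0, -1.0]]
wrist_force: [-0.8, -0.3, -0.5]
gripper_width: 0.25
gripper_force: 30.0
```

Request:
servo_tool(targets=[[0, 0, -0.05, 0, 0], [0, 0, -0.1, 0, 0], [0, 0, -0.15, 0, 0], [0, 0, -0.19, 0, 0], [0, 0, -0.23, 0, 0]])

```text
time_s: 10.55
tcp_pos: [0.4558, -0.0649, 0.2069]
ee_rot: [[0.999, 0.039, 0.001], [0.039, -0.999, -0.0], [0.001, 0.0, -1.0]]
wrist_force: [-1.0, -0.3, 1.3]
gripper_width: 0.253
gripper_force: 30.0
```

Run:
```python
from look import look
look("l5",(310,180,160,70,5),(255,150,160,50,5))
```

```text
[ 0.45578663 -0.06488795  0.20693885] [0.43312123 0.46777706 0.51977468] [ 0.00663436 -0.27542965  0.00238813] 10.65
```

View pics/l5.png

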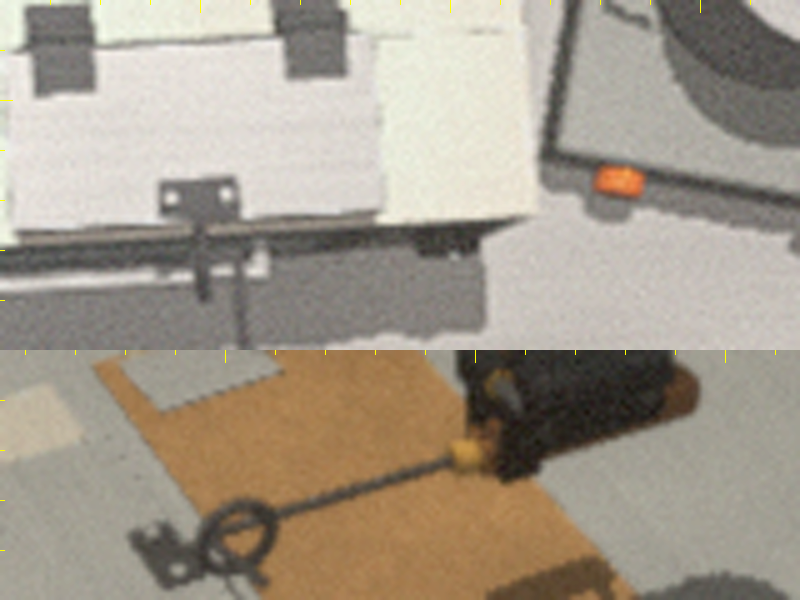

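The flap is nearly level. The ring is at top-view (350.4,233) and scene (302.6,187.6), with the finger still in it. I'll measure q, then keep pressing gently.

Run:
```python
import pickle
from h import *
d=pickle.load(open("l5.pkl","rb"));t,s=d["top"],d["scene"]
e,res=tri(ray(t,350.4,233),ray(s,302.6,187.6));print(e,res)
for q in (0,3,6,10):
    a=np.radians(q);w=[.7415-.129*np.cos(a),-.0385,.213+.129*np.sin(a)];print(q,proj(t,w),proj(s,w))
```

```text
[ 0.61156248 -0.03869983  0.20960949] [np.float64(2.8622300183126872e-05), np.float64(2.8622300183048576e-05)]
0 (np.float64(350.42156144811406), np.float64(232.5831314494302)) (np.float64(302.2014124516095), np.float64(186.64655166175336))
3 (np.float64(350.62626779426), np.float64(232.32409798727696)) (np.float64(302.01159156997034), np.float64(184.45865116418764))
6 (np.float64(350.8300551151288), np.float64(231.93728474493756)) (np.float64(301.68470321846206), np.float64(182.29965720005467))
10 (np.float64(351.0993013320158), np.float64(231.22123936402852)) (np.float64(301.03444526095905), np.float64(179.47606892338624))
```

Request:
servo_tool(targets=[[0, 0, -0.03, 0, 0], [0, 0, -0.06, 0, 0], [0, 0, -0.09, 0, 0], [0, 0, -0.12, 0, 0], [0, 0, -0.15, 0, 0]])

```text
time_s: 11.07
tcp_pos: [0.4557, -0.0649, 0.2023]
ee_rot: [[0.999, 0.039, 0.0], [0.039, -0.999, 0.0], [0.0, -0.0, -1.0]]
wrist_force: [0.2, 1.0, 1.1]
gripper_width: 0.251
gripper_force: 30.0
```

Run:
```python
from station import r
s=r.sense();print(s["tcp_pos"],s["wrist_force"],s["moment"])
```

```text
[ 0.45571556 -0.06487096  0.20234312] [0.21089337 0.98430822 1.14112214] [ 0.08352462 -0.26700593  0.02764638]
```

Request:
servo_tool(targets=[[0, 0, -0.04, 0, 0], [0, 0, -0.08, 0, 0], [0, 0, -0.12, 0, 0], [0, 0, -0.16, 0, 0], [0, 0, -0.2, 0, 0]])

```text
time_s: 11.48
tcp_pos: [0.4557, -0.0649, 0.1962]
ee_rot: [[0.999, 0.039, 0.0], [0.039, -0.999, 0.0], [0.0, -0.0, -1.0]]
wrist_force: [1.0, -0.0, 1.8]
gripper_width: 0.252
gripper_force: 30.0
```

Run:
```python
from look import look
import pickle,cv2,numpy as np
look("l6",(310,180,160,70,5),(255,150,160,50,5))
a=pickle.load(open("l5.pkl","rb"));b=pickle.load(open("l6.pkl","rb"))
# image shift of the ring bracket/eye region between l5 and l6; and flap bracket plate in top
g=lambda c:cv2.cvtColor(c["pixels"],cv2.COLOR_RGB2GRAY).astype(np.float32)
for n,(x,y,w,h) in dict(scene_ring=(275,172,42,30),scene_bracket=(278,182,20,18)).items():
    print(n,cv2.phaseCorrelate(g(a["scene"])[y:y+h,x:x+w],g(b["scene"])[y:y+h,x:x+w],cv2.createHanningWindow((w,h),cv2.CV_32F)))
for n,(x,y,w,h) in dict(pole_rod=(310,165,35,22)).items():
    print(n,cv2.phaseCorrelate(g(a["scene"])[y:y+h,x:x+w],g(b["scene"])[y:y+h,x:x+w],cv2.createHanningWindow((w,h),cv2.CV_32F)))
```

```text
[ 0.45565931 -0.06486045  0.19617595] [ 0.19726452 -0.21753458  0.04481132] [ 0.08019643 -0.40424511 -0.01688851] 11.5833
scene_ring ((0.39622877278269897, -0.044848300294173526), 0.9826427957746717)
scene_bracket ((-0.03507904096008296, 0.5277123369012369), 0.8671455919742584)
pole_rod ((30.19841638176838, 14.147547967864051), -0.007438227534294128)
```

Request:
servo_tool(targets=[[0, 0, -0.03, 0, 0], [0, 0, -0.06, 0, 0], [0, 0, -0.09, 0, 0], [0, 0, -0.12, 0, 0], [0, 0, -0.15, 0, 0]])

```text
time_s: 12.0
tcp_pos: [0.4558, -0.0649, 0.1918]
ee_rot: [[0.999, 0.039, 0.001], [0.039, -0.999, 0.0], [0.001, -0.0, -1.0]]
wrist_force: [0.0, 1.4, 1.3]
gripper_width: 0.254
gripper_force: 30.0
```

Run:
```python
from look import look
import pickle,cv2,numpy as np
look("l7",(310,180,160,70,5),(255,150,160,50,5))
g=lambda c:cv2.GaussianBlur(cv2.cvtColor(c["pixels"],cv2.COLOR_RGB2GRAY).astype(np.float32),(3,3),0)
L={k:pickle.load(open(f"l{k}.pkl","rb")) for k in (5,6,7)}
# bracket on flap by template match with sub-pixel parabola
for k in (6,7):
    for n,(x,y,w,h) in dict(scene=(281,182,13,16),top=(340,214,20,10)).items():
        tm=cv2.resize(g(L[5][n])[y:y+h,x:x+w],None,fx=5,fy=5,interpolation=cv2.INTER_CUBIC)
        im=cv2.resize(g(L[k][n])[y-5:y+h+5,x-5:x+w+5],None,fx=5,fy=5,interpolation=cv2.INTER_CUBIC)
        m=cv2.minMaxLoc(cv2.matchTemplate(im,tm,cv2.TM_CCOEFF_NORMED));print(k,n,np.array(m[3])/5-5,m[1])
```

```text
[ 0.45569172 -0.06488488  0.19176998] [0.84899858 0.27263716 1.64074605] [ 0.14411709 -0.56829485 -0.02080235] 12.1
6 scene [0. 0.] 0.9982191920280457
6 top [0. 0.] 0.9989998936653137
7 scene [0. 0.] 0.998274564743042
7 top [0. 0.] 0.9988094568252563
```

The flap has stopped moving while the load keeps rising (moment −0.28 to −0.57 N m), and the measured q is about 0, so it is fully shut. Now I unload in small steps.

Request:
servo_tool(targets=[[0, 0, 0.05, 0, 0], [0, 0, 0.1, 0, 0], [0, 0, 0.15, 0, 0], [0, 0, 0.2, 0, 0], [0, 0, 0.2, 0, 0]])

```text
time_s: 12.52
tcp_pos: [0.4553, -0.065, 0.1979]
ee_rot: [[0.999, 0.039, -0.001], [0.039, -0.999, -0.0], [-0.001, 0.0, -1.0]]
wrist_force: [0.6, 0.1, -1.5]
gripper_width: 0.252
gripper_force: 30.0
```

```bash
cat > m.py <<'E'
from station import r
s=r.sense();print(s["tcp_pos"].round(4),s["wrist_force"].round(2),s["moment"].round(3),s["time_s"])
E
python3 m.py
```

```text
[ 0.4553 -0.065   0.1979] [ 0.58  0.06 -1.49] [-0.038  0.038  0.006] 12.5167
```

Request:
servo_tool(targets=[[0, 0, 0.05, 0, 0], [0, 0, 0.1, 0, 0], [0, 0, 0.13, 0, 0], [0, 0, 0.13, 0, 0], [0, 0, 0.13, 0, 0]])

```text
time_s: 12.93
tcp_pos: [0.4556, -0.0649, 0.2018]
ee_rot: [[0.999, 0.039, 0.0], [0.039, -0.999, 0.0], [0.0, -0.0, -1.0]]
wrist_force: [0.0, 0.1, -1.5]
gripper_width: 0.252
gripper_force: 30.0
```

```bash
python3 m.py
```

```text
[ 0.4556 -0.0649  0.2018] [ 0.02  0.09 -1.5 ] [-0.007 -0.032 -0.003] 12.9333
```

Request:
servo_tool(targets=[[0, 0, 0.05, 0, 0], [0, 0, 0.1, 0, 0], [0, 0, 0.13, 0, 0], [0, 0, 0.13, 0, 0], [0, 0, 0.13, 0, 0]])

```text
time_s: 13.35
tcp_pos: [0.4556, -0.0649, 0.2057]
ee_rot: [[0.999, 0.039, 0.0], [0.039, -0.999, 0.0], [0.0, -0.0, -1.0]]
wrist_force: [-0.5, 0.4, -1.4]
gripper_width: 0.249
gripper_force: 30.0
```

```bash
python3 m.py
```

```text
[ 0.4556 -0.0649  0.2057] [-0.48  0.37 -1.42] [ 0.035  0.033 -0.026] 13.35
```

Request:
servo_tool(targets=[[0, 0, 0.12, 0, 0], [0, -0.2, 0.12, 0, 0], [0.01, -0.5, 0.12, 0, 0], [0.02, -0.8, 0.12, 0, 0], [0.03, -1.1, 0.12, 0, 0]])

```text
time_s: 13.77
tcp_pos: [0.4564, -0.099, 0.2092]
ee_rot: [[0.999, 0.039, -0.0], [0.039, -0.999, -0.0], [-0.0, 0.0, -1.0]]
wrist_force: [-0.6, 0.8, -0.9]
gripper_width: 0.248
gripper_force: 30.0
```

```bash
python3 m.py
```

```text
[ 0.4564 -0.099   0.2092] [-0.63  0.82 -0.93] [-0.011  0.047  0.003] 13.7667
```

Request:
servo_tool(targets=[[0.01, -0.3, 0, 0, 0], [0.02, -0.6, 0, 0, 0], [0.03, -0.9, 0, 0, 0], [0.05, -1.2, 0, 0, 0], [0.05, -1.3, 0, 0, 0]])

```text
time_s: 14.18
tcp_pos: [0.4581, -0.1383, 0.2092]
ee_rot: [[0.999, 0.038, -0.0], [0.038, -0.999, -0.0], [-0.0, 0.0, -1.0]]
wrist_force: [-0.1, 0.1, -1.0]
gripper_width: 0.25
gripper_force: 30.0
```

Run:
```python
exec(open("m.py").read())
import pickle,cv2,numpy as np
b={n:r.capture(n) for n in("top","scene")};pickle.dump(b,open("l8.pkl","wb"))
a=pickle.load(open("l5.pkl","rb"))
g=lambda c:cv2.GaussianBlur(cv2.cvtColor(c["pixels"],cv2.COLOR_RGB2GRAY).astype(np.float32),(3,3),0)
for n,(x,y,w,h) in dict(scene=(281,182,13,16),top=(340,214,20,10)).items():
        tm=cv2.resize(g(a[n])[y:y+h,x:x+w],None,fx=5,fy=5,interpolation=cv2.INTER_CUBIC)
        im=cv2.resize(g(b[n])[y-5:y+h+5,x-5:x+w+5],None,fx=5,fy=5,interpolation=cv2.INTER_CUBIC)
        m=cv2.minMaxLoc(cv2.matchTemplate(im,tm,cv2.TM_CCOEFF_NORMED));print(n,np.array(m[3])/5-5,m[1])
```

```text
[ 0.4581 -0.1383  0.2092] [-0.08  0.1  -1.  ] [-0.05   0.018 -0.   ] 14.1833
scene [0. 0.] 0.9979150891304016
top [0. 0.] 0.9986883997917175
```

The hook is clear of the eye and the flap hasn't moved. I'll carry the pole back over the sheet, about 20 mm further in than it lay before.

Request:
servo_tool(targets=[[-0.5, -0.5, 0, 0, 0], [-0.7, -1.7, 0, 0.02, 0], [-0.7, -2.9, 0, 0.04, 0], [-0.7, -4.1, 0, 0.057, 0], [-0.7, -5.1, 0, 0.057, 0]])

```text
time_s: 14.7
tcp_pos: [0.437, -0.2915, 0.2095]
ee_rot: [[0.995, 0.097, 0.001], [0.097, -0.995, -0.0], [0.001, 0.0, -1.0]]
wrist_force: [1.1, -0.5, -1.1]
gripper_width: 0.249
gripper_force: 30.0
```

Request:
servo_tool(targets=[[0.1, -0.5, -0.3, 0, 0], [0.3, -0.7, -1.0, 0, 0], [0.5, -0.7, -2.0, 0, 0], [0.7, -0.7, -3.0, 0, 0], [0.76, -0.7, -3.6, 0, 0]])

```text
time_s: 15.12
tcp_pos: [0.4591, -0.3103, 0.0982]
ee_rot: [[0.995, 0.096, -0.003], [0.096, -0.995, 0.002], [-0.003, -0.002, -1.0]]
wrist_force: [0.1, 1.0, -0.8]
gripper_width: 0.249
gripper_force: 30.0
```

Request:
servo_tool(targets=[[0, 0, -0.5, 0, 0], [0, 0, -0.9, 0, 0], [0, 0, -1.2, 0, 0], [0, 0, -1.3, 0, 0], [0, 0, -1.3, 0, 0]])

```text
time_s: 15.53
tcp_pos: [0.4597, -0.3107, 0.0617]
ee_rot: [[0.995, 0.096, -0.001], [0.096, -0.995, 0.0], [-0.001, -0.0, -1.0]]
wrist_force: [-0.3, -0.0, -1.0]
gripper_width: 0.25
gripper_force: 30.0
```

```bash
python3 m.py
python3 - <<'E'
from look import look
look("l9",(360,225,130,100,6),(280,115,130,1,6))
E
```

```text
[ 0.4597 -0.3107  0.0617] [-0.25 -0.04 -1.04] [-0.019  0.024 -0.017] 15.5333
[ 0.46041594 -0.31103229  0.0629721 ] [ 0.27247827 -0.02825539 -0.99394802] [-0.0202353   0.00235127  0.02568932] 15.6333
```

Request:
servo_tool(targets=[[0, 0, -0.3, 0, 0], [0, 0, -0.6, 0, 0], [0, 0, -0.8, 0, 0], [0, 0, -0.9, 0, 0], [0, 0, -0.95, 0, 0]])

```text
time_s: 16.05
tcp_pos: [0.4592, -0.3107, 0.0329]
ee_rot: [[0.995, 0.096, -0.002], [0.096, -0.995, 0.001], [-0.002, -0.001, -1.0]]
wrist_force: [-0.6, 0.8, 2.1]
gripper_width: 0.253
gripper_force: 30.0
```

Request:
servo_tool(targets=[[0, 0, -0.04, 0, 0], [0, 0, -0.08, 0, 0], [0, 0, -0.12, 0, 0], [0, 0, -0.16, 0, 0], [0, 0, -0.2, 0, 0]])

```text
time_s: 16.47
tcp_pos: [0.4602, -0.311, 0.028]
ee_rot: [[0.995, 0.096, 0.001], [0.096, -0.995, -0.0], [0.001, 0.0, -1.0]]
wrist_force: [0.9, -0.0, 2.1]
gripper_width: 0.248
gripper_force: 30.0
```

```bash
python3 m.py
```

```text
[ 0.4602 -0.311   0.028 ] [ 0.94 -0.04  2.06] [ 0.319  0.321 -0.111] 16.4667
```

Request:
servo_tool(targets=[[0, 0, -0.03, 0, 0], [0, 0, -0.06, 0, 0], [0, 0, -0.09, 0, 0], [0, 0, -0.12, 0, 0], [0, 0, -0.12, 0, 0]])

```text
time_s: 16.88
tcp_pos: [0.4606, -0.3111, 0.0243]
ee_rot: [[0.995, 0.096, 0.002], [0.096, -0.995, -0.001], [0.002, 0.001, -1.0]]
wrist_force: [0.9, 1.3, 2.3]
gripper_width: 0.251
gripper_force: 30.0
```

```bash
python3 m.py
```

```text
[ 0.4606 -0.3111  0.0243] [0.94 1.26 2.3 ] [ 0.345 -0.278 -0.11 ] 16.8833
```

Request:
servo_tool(targets=[[0, 0, -0.02, 0, 0], [0, 0, -0.02, 0, 25], [0, 0, -0.02, 0, 35], [0, 0, -0.02, 0, 50], [0, 0, -0.02, 0, 60]])

```text
time_s: 17.3
tcp_pos: [0.4593, -0.3109, 0.0232]
ee_rot: [[0.995, 0.096, -0.001], [0.096, -0.995, 0.0], [-0.001, -0.0, -1.0]]
wrist_force: [0.7, -0.3, -0.2]
gripper_width: 0.434
gripper_force: 0.0
```

Request:
servo_tool(targets=[[0, 0, 0, 0, 70], [0, 0, 0, 0, 70], [0, 0, 0, 0, 70], [0, 0, 0, 0, 70], [0, 0, 0, 0, 70]])

```text
time_s: 17.72
tcp_pos: [0.4598, -0.3109, 0.0236]
ee_rot: [[0.995, 0.096, -0.0], [0.096, -0.995, 0.0], [-0.0, -0.0, -1.0]]
wrist_force: [1.1, -0.2, -0.0]
gripper_width: 0.768
gripper_force: 0.0
```

Request:
servo_tool(targets=[[0, 0, 0.3, 0, 70], [0, 0, 0.9, 0, 70], [0, 0, 1.8, 0, 70], [0, 0, 2.8, 0, 70], [0, 0, 3.8, 0, 70]])

```text
time_s: 18.13
tcp_pos: [0.4595, -0.3108, 0.1393]
ee_rot: [[0.995, 0.096, -0.0], [0.096, -0.995, 0.0], [-0.0, -0.0, -1.0]]
wrist_force: [0.9, -0.5, -0.9]
gripper_width: 0.802
gripper_force: 0.0
```

Request:
servo_tool(targets=[[-0.3, 0, 1, 0, 70], [-0.8, 0, 2, 0, 70], [-1.2, 0, 3, 0, 70], [-1.6, 0, 4, 0, 70], [-1.6, 0, 4, 0, 70]])

```text
time_s: 18.55
tcp_pos: [0.4126, -0.3124, 0.2654]
ee_rot: [[0.995, 0.096, 0.012], [0.096, -0.995, -0.007], [0.011, 0.008, -1.0]]
wrist_force: [1.2, -0.6, 0.4]
gripper_width: 0.805
gripper_force: 0.0
```

Run:
```python
exec(open("m.py").read())
import cv2,pickle,numpy as np
d={n:r.capture(n) for n in("top","scene")};pickle.dump(d,open("l10.pkl","wb"))
t=d["top"]["pixels"][:,:,::-1];s=d["scene"]["pixels"][:,:,::-1]
k=lambda im,x,y,w,h,f:cv2.convertScaleAbs(cv2.resize(im[y:y+h,x:x+w],None,fx=f,fy=f,interpolation=cv2.INTER_CUBIC),alpha=1.4)
cv2.imwrite("pics/end.png",np.vstack([k(t,270,160,230,170,2)[:, :460],k(s,230,120,230,130,2)]))
```

```text
[ 0.4126 -0.3124  0.2654] [ 1.18 -0.62  0.38] [-0.043 -0.105 -0.051] 18.55
```

View pics/end.png

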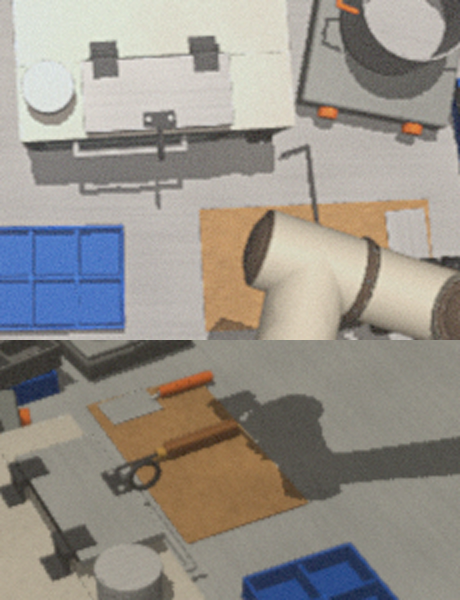

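The final picture shows the flap level on its collar with an empty eye. The pole lies with its handle fully on the sheet, and the spatula, mould and tin are where they were. I'll let the arm settle, then hand in.

Request:
servo_tool(targets=[[0, 0, 0, 0, 70], [0, 0, 0, 0, 70], [0, 0, 0, 0, 70], [0, 0, 0, 0, 70], [0, 0, 0, 0, 70]])

```text
time_s: 19.07
tcp_pos: [0.4118, -0.3108, 0.2567]
ee_rot: [[0.995, 0.096, -0.002], [0.096, -0.995, 0.001], [-0.002, -0.001, -1.0]]
wrist_force: [-0.2, 1.0, 0.4]
gripper_width: 0.805
gripper_force: 0.0
```

```bash
python3 -c "
from station import r
print(r.finish_job())"
```

```text
the job is handed in; nothing more can be done
None
```

The vent flap is fully shut, pulled gently with the hook; the pole is unhooked and lying with its handle on the cardboard sheet, nothing else visibly moved in the final picture, and the job was handed in at 19 s (no verdict was returned).

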